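# Load the press dies in reverse order

## Robot

A 6-joint arm with a two-finger parallel gripper is mounted at the origin on the work surface. World frame = base frame: x ahead of the robot, y to its left, z up, the work surface at z = 0. Lengths are in m, angles in degrees, forces in N, time in s.
With the tool pointing down it reaches from about 0.25 to 0.725 m from the base axis. Payload 9.7 kg.
Tool frame: the origin (TCP) lies at the very end of the fingers, on their centre line; the grasp point (between the pads) lies 19 mm behind it (bot.grip_point_offset is the distance from the TCP to the grasp point, in m); y points along the fingers, x is the direction in which the jaws open and shut, and the axes are right-handed (so a half turn about y gives the same grasp; the last joint's range is limited). The gripper opens to 85 mm and grips with 20 to 120 N. Pads are 22 mm wide; open, the fingers measure 114 mm over their backs; the gripper's body (76 mm by 85 mm) begins 54 mm behind the grasp point. The pads swing forward as they close: fully open they stand 13 mm farther back than shut.
Start: joints at [-65.203, 4.979, 10.078, 95.1, 0, 90], TCP at [0.231, -0.499, 0.231] pointing down, gripper open.
Joint ranges: [-179.16, 179.16], [-48.56, 103.87], [-65.8, 70.77], [-126.05, 130.52], [-82.76, 87.17], [-180, 180]. Speed limits (degrees/s): [127.2, 127.2, 147.25, 180, 180, 180].

## Interface

Orientations are given as [roll, pitch, yaw] about the fixed x, y, z axes, in that order (R = Rz(yaw) Ry(pitch) Rx(roll)).
In Python, from workcell import bot gives the robot as it stands.
- The arm moves only by the shell command python3 -m inch 'ROWS' [FORCE]. ROWS is JSON, a list of rows, each a list of 3 entries, a list of its own where there are three numbers: the shift along the tool's x, y, z in mm, then the turn, a rotation vector about the tool's x, y, z in rad, then the finger opening in mm, from 0 to 85.4. In form: [[[x, y, z], [ax, ay, az], grip], ...]. A call has 1 to 20 rows; each row is the pose to reach, as a shift and turn from the pose measured when the call began, along the tool's axes at that moment; what a row does not reach only later rows make up. A row lasts 1/10 s, in which the tool goes at most 50 mm and 8.59 degrees, less where a joint would pass 70% of its speed; a pose out of reach is approached as far as the arm can. A call with a gripper value outside its range is refused whole. The fingers move at their own pace and stop on an object; FORCE is the grip in N (left out, the last holds). Time passes only in rows, so rows that repeat a pose let the fingers close. It gives the time, the measured TCP pose, the force and the opening at its end, in the units of the state.
- bot.get_obs(): the state, without advancing time (a new reading comes with each control period).
- bot.camera(name): name is "scene" or "top" or "wrist"; returns a dict with "frame" (384x512x3 uint8, red, green, blue), "mtx" (3x3 intrinsics, pixels), "origin" and "orientation" of the camera in the world. Camera axes: x right, y down, z forward; pixel columns grow to the right and rows downward; lengths in m; the calibration is good to about 2 mm. A picture is of the moment at which its call begins. There is no depth.
- bot.job_done(): hands the job in, once; it reports no verdict.
Trained networks look in a picture, given as the dict that the camera call returned (one of the last four; its "shot" number tells which), for a name from the list of things; names that differ only in an ending like _2 or _b are one class to them, and where a whole thing is asked for, a point or a joint stands for the part that bears it (a point fixed in the world has none). Each returns a list of dicts, best first, with "confidence" (0 to 1); they miss things now and then, are a little off and sometimes report something else, mostly with a low value. They report only what shows in the picture. A call takes as long as a camera call. They do not tell look-alikes from the thing itself.
- bot.search_frame(picture, name): "box" ([left, top, right, bottom] in pixels, round what is visible of it).
- bot.cut_out(picture, name): "region" (384x512 bool, what is visible of it) and "box" ([left, top, right, bottom] in pixels, round what is visible of it).
The state is a dict: "time": time; "q": joint angles; "qd": joint speeds; "joint_efforts": joint torques, N m; "ee_pos": TCP position; "tcp_rot": TCP orientation; "wrist_force": force on the tool from outside, world axes, zero at the start; "torque": the same for the moment, N m; "opening": finger opening in m.
Only numpy, scipy, OpenCV 4.12 (cv2) and the standard library are available. Lean on these libraries where they do the work, as an engineer would, in place of code of your own. Each camera call takes 0.05 s, during which the arm holds its last target. There are 200 camera calls.

## Task

The four brass press dies stand in the dishes of the wooden board in the order in which they were used to take a watch case apart; closing it again needs them the other way round. Move them all into the four pockets of the black-rimmed tray, one in each pocket, in the reverse order: seen from the robot, the die that was leftmost on the board goes into the rightmost pocket of the tray, the second from the left into the second from the right, and so on. Leave every die standing upright on its foot, flat on the floor of its pocket.

Things in the scene. Friction and masses are not known exactly. Their poses are not given: they have to be found in the camera images.
- die_ring: Short, wide press die: plain cylinder, diameter 40, 32 high, with a dark disc in its flat top, about 330 g. Solid brass (mass varies by a fifth), round, loose; origin at the centre of its underside, z up along its axis. It starts upright in a dish of the board, within 4 mm of the dish's centre.
- die_slim: Thin, tall press die: plain cylinder, diameter 24, 54 high, about 200 g. Solid brass (mass varies by a fifth), round, loose; origin at the centre of its underside, z up along its axis. It starts upright in a dish of the board, within 4 mm of the dish's centre.
- die_stem: Press die with a narrow stem: foot of diameter 40, 14 high, a cone up to height 18, then a stem of diameter 18 up to height 48, about 220 g. Grip the stem. Solid brass (mass varies by a fifth), round, loose; origin at the centre of its underside, z up along its axis. It starts upright in a dish of the board, within 4 mm of the dish's centre.
- die_dome: Press die with a thicker, round-topped head: foot of diameter 28 up to height 16, head of diameter 34 from height 20 to 36, dome to height 44, about 260 g. Grip the head. Solid brass (mass varies by a fifth), round, loose; origin at the centre of its underside, z up along its axis. It starts upright in a dish of the board, within 4 mm of the dish's centre.
- dish_ring: Fixed shallow round aluminium dish on the wooden board, in which die_ring stands at the start (all four dishes look alike). Outer diameter 64, lip 8 high, inner diameter 56, inner floor 4 above its underside. Origin at the centre of its underside. It does not move during the work, so it keeps die_ring's first place in the row.
- dish_slim: Fixed shallow round aluminium dish on the wooden board, in which die_slim stands at the start (all four dishes look alike). Outer diameter 64, lip 8 high, inner diameter 56, inner floor 4 above its underside. Origin at the centre of its underside. It does not move during the work, so it keeps die_slim's first place in the row.
- dish_stem: Fixed shallow round aluminium dish on the wooden board, in which die_stem stands at the start (all four dishes look alike). Outer diameter 64, lip 8 high, inner diameter 56, inner floor 4 above its underside. Origin at the centre of its underside. It does not move during the work, so it keeps die_stem's first place in the row.
- dish_dome: Fixed shallow round aluminium dish on the wooden board, in which die_dome stands at the start (all four dishes look alike). Outer diameter 64, lip 8 high, inner diameter 56, inner floor 4 above its underside. Origin at the centre of its underside. It does not move during the work, so it keeps die_dome's first place in the row.
- board: Fixed flat board of pale wood, 70 (x) by 300 (y) by 8 high, carrying the four dishes in a row along its y, at y = 105, 35, -35, -105 (which is where varies). A die's underside stands 12 above the bench here. Origin: centre of its underside, on the bench (z = 0); x points away from the robot, y to its left, within 0.15 rad. It is the nearer or the farther of the two racks.
- tray: Fixed tray, black rims, grey floor, 74 (x) by 286 (y): four alike empty pockets in a row along its y, centres at x = 0, y = 105, 35, -35, -105, inside 62 (x) by 64 (y). Pocket floor 8 above the bench; rims and 6 thick partitions 13 above the bench. Origin: centre of its underside, on the bench (z = 0); x points away from the robot, y to its left, within 0.15 rad.
There are look-alikes about, which are no part of the job. What is shaped like the die_stem but red is not meant.

How it is judged:
By the outcome, as a careful person would: the job done as asked, in the order asked, and still so for the second after the job is handed in, with the robot touching nothing.
It also fails if it takes over 93 s, if anything falls off the work surface, if the arm or the gripper's body presses on something with over 40 N, if the wrist force passes 120 N, or if a joint passes its speed limit or range.

## Working session

There is one attempt and no reset: what is moved stays moved. The work goes in short steps, Python scripts to look and compute and a shell command to move; the robot and the scene stay as the last step left them, time stands still between calls to the robot, and variables do not carry over. Pictures are saved under pics/ and viewed, about 12 in all and at most 16, crops included, and the job is handed in when it is done.

```bash
mkdir -p pics; cat > h.py <<'E'
from workcell import bot
import numpy as np, cv2
from scipy.spatial.transform import Rotation as R
def Rc(c):
    o=np.array(c["orientation"],float)
    return o if o.shape==(3,3) else R.from_euler('xyz',o,degrees=True).as_matrix()
def back(c,u,v,z):
    d=Rc(c)@np.linalg.inv(np.array(c["mtx"]))@np.array([u,v,1.]); o=np.array(c["origin"])
    return o+d*(z-o[2])/d[2]
def proj(c,p):
    q=np.array(c["mtx"])@(Rc(c).T@(np.array(p)-np.array(c["origin"]))); return q[:2]/q[2]
def save(c,n,f=None): cv2.imwrite('pics/'+n,(c["frame"] if f is None else f)[...,::-1])
E
python3 - <<'E'
from h import *
print(bot.get_obs(), bot.grip_point_offset)
for n in("top","scene"):
    c=bot.camera(n); save(c,n+'0.png'); print(n,c["origin"],c["orientation"],c["mtx"])
    for k in("die_ring","die_slim","die_stem","die_dome","dish_ring","board","tray"):
        print(k,[(np.round(d["box"]).astype(int).tolist(),round(d["confidence"],2)) for d in bot.search_frame(c,k)][:6])
E
```

```text
{'time': 0.0, 'q': array([-6.52039978e+01,  5.01042557e+00,  1.00332182e+01,  9.50998850e+01,
       -7.74713237e-04,  8.99988572e+01]), 'qd': array([-0.04610346, -0.02512527,  0.01375223,  0.01760444, -0.01389403,
       -0.00449286]), 'joint_efforts': array([ 4.73176682e-03, -5.20389855e+01,  4.64805400e+01,  1.60561327e-02,
        2.54300585e-04, -3.65656331e-05]), 'ee_pos': array([ 0.23055957, -0.49907727,  0.23057848]), 'tcp_rot': array([-9.00007732e+01,  7.70923458e-02, -6.52028550e+01]), 'wrist_force': array([0.14994897, 0.34179208, 0.4498467 ]), 'torque': array([-0.00534642, -0.02873029, -0.0005145 ]), 'opening': 0.08573159535570148} 0.0187
top [ 0.52604005 -0.05950378  0.69384237] [-178.26519436   -1.32328529  -89.40495619] [[347.25685214   0.         259.57620268]
 [  0.         347.25685214 194.00748148]
 [  0.           0.           1.        ]]
die_ring []
die_slim [([182, 231, 220, 264], 0.71), ([264, 232, 281, 247], 0.52)]
die_stem [([349, 196, 370, 218], 0.62), ([299, 222, 317, 247], 0.59)]
die_dome [([191, 239, 209, 258], 0.82)]
dish_ring [([217, 228, 251, 261], 0.56)]
board [([173, 216, 331, 266], 0.76), ([185, 232, 220, 263], 0.51)]
tray []
scene [ 1.14800788 -0.36225277  0.6110702 ] [-1.28823314e+02 -8.23598034e-02  6.28619252e+01] [[473.29953598   0.         261.940694  ]
 [  0.         473.29953598 195.98534759]
 [  0.           0.           1.        ]]
die_ring []
die_slim [([214, 172, 229, 201], 0.87)]
die_stem [([185, 190, 203, 221], 0.7), ([136, 230, 160, 259], 0.66), ([236, 182, 270, 198], 0.53), ([264, 172, 295, 188], 0.48)]
die_dome [([269, 160, 287, 182], 0.7)]
dish_ring [([236, 183, 271, 198], 0.65)]
board []
tray [([247, 203, 397, 289], 0.85)]
```

View pics/top0.png

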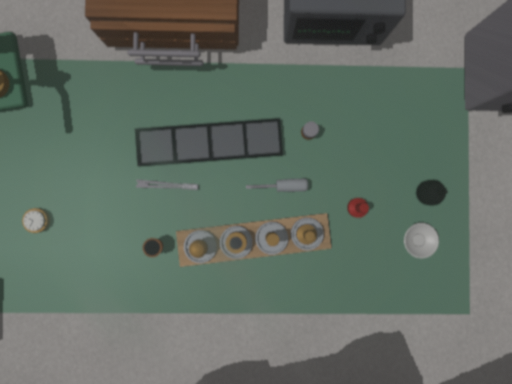

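View pics/scene0.png

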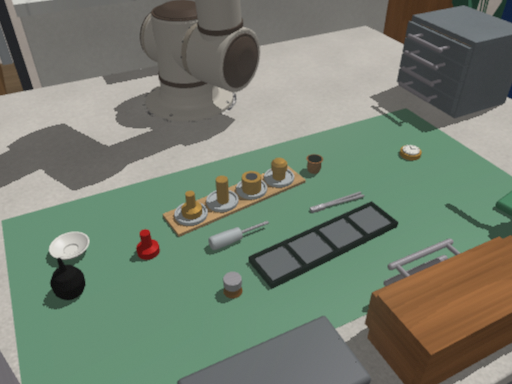

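Top view, with robot-left at image left. Board: dome (198,247), ring (236,242), slim (272,238), stem (308,234). The empty tray is farther, with pockets at (157,145), (192,143), (228,140), (263,137).

Could be mistaken: the red stem (358,207) for the stem; the dark-topped pot (152,247) and the grey-topped piece (311,130) for the ring. All three stand off the board, so I'm taking only the brass pieces in the dishes.

```bash
cat > m.py <<'E'
from h import *
def rack(c,name,pts,z):  # fit x,y,yaw from rect
    r=cv2.minAreaRect(np.array(pts,np.float32)); b=cv2.boxPoints(r)
    w=np.array([back(c,u,v,z)[:2] for u,v in b]); ce=w.mean(0)
    e=[w[1]-w[0],w[2]-w[1]]; l=[np.linalg.norm(x) for x in e]; a=e[int(np.argmax(l))]; a=a*np.sign(a[1])
    return ce,np.degrees(np.arctan2(-a[0],a[1])),np.round(l,3)
c=bot.camera("top"); f=c["frame"]; hsv=cv2.cvtColor(f,cv2.COLOR_RGB2HSV)
g=cv2.inRange(hsv,(60,60,30),(95,255,255))  # green mat
for name,box,z in(("board",(165,205,340,272),.008),("tray",(128,110,290,172),.013)):
    x0,y0,x1,y1=box; m=np.zeros_like(g); m[y0:y1,x0:x1]=255-g[y0:y1,x0:x1]
    m=cv2.morphologyEx(m,cv2.MORPH_OPEN,np.ones((5,5)))
    n,lab,st,_=cv2.connectedComponentsWithStats(m); k=1+np.argmax(st[1:,4]); ys,xs=np.where(lab==k)
    pts=np.concatenate([np.c_[xs+dx,ys+dy] for dx in(-.5,.5) for dy in(-.5,.5)])
    ce,yaw,l=rack(c,name,pts,z); print(name,ce.round(4),yaw.round(2),l)
    ax=np.array([-np.sin(np.radians(yaw)),np.cos(np.radians(yaw))])
    for s in(.105,.035,-.035,-.105):
        p=ce+s*ax; u=proj(c,[*p,z+.004 if name=="board" else .008]); print(s,p.round(4),u.round(1))
        cv2.circle(f,tuple(np.round(u).astype(int)),1,(0,255,255),-1)
save(c,'crop1.png',cv2.resize(f[105:275,120:380],(780,510),interpolation=cv2.INTER_CUBIC))
E
python3 m.py
```

```text
board [ 0.4604 -0.0621] 0.6 [0.345 0.132]
0.105 [0.4593 0.0429] [198.6 238.2]
0.035 [ 0.46   -0.0271] [234.6 238.1]
-0.035 [ 0.4608 -0.0971] [270.4 238.1]
-0.105 [ 0.4615 -0.1671] [306. 238.]
tray [0.6511 0.0256] 0.96 [0.318 0.123]
0.105 [0.6493 0.1306] [155.8 141. ]
0.035 [0.6505 0.0606] [191.5 140.9]
-0.035 [ 0.6516 -0.0094] [227.  140.8]
-0.105 [ 0.6528 -0.0794] [262.3 140.8]
```

View pics/crop1.png

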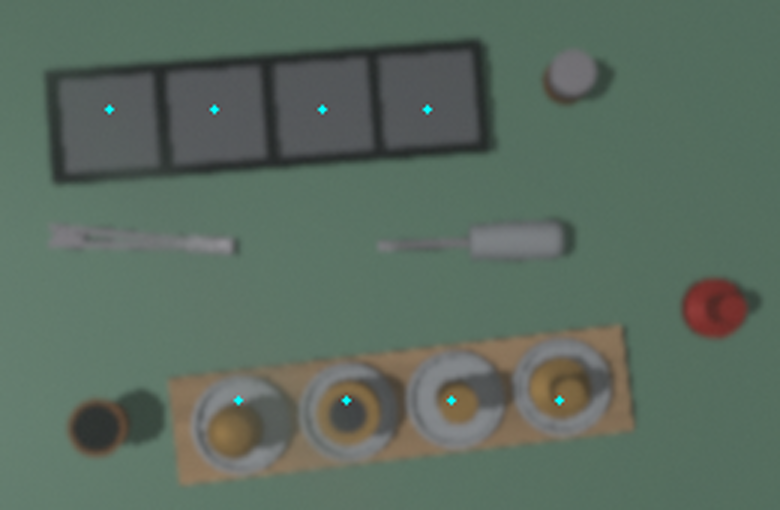

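Crop: mat threshold failed (dots off-centre), but the picture is clear: the four brass dies are in dishes, with crop centres (240,424), (348,411), (457,399) and (562,387). I'll fit the racks to the corners I read from the crop.

```bash
cat > m2.py <<'E'
from h import *
from scipy.optimize import least_squares
c=bot.camera("top")
px=lambda P:np.array([((x+.5)/3-.5+120,(y+.5)/3-.5+105) for x,y in P])
def fit(cor,hx,hy,z):
    m=[(hx,hy),(hx,-hy),(-hx,-hy),(-hx,hy)]; p=px(cor)
    T=lambda q,a:np.array([q[0]+np.cos(q[2])*a[0]-np.sin(q[2])*a[1],q[1]+np.sin(q[2])*a[0]+np.cos(q[2])*a[1]])
    s=least_squares(lambda q:np.ravel([proj(c,[*T(q,a),z])-b for a,b in zip(m,p)]),[.5,0,0],x_scale=[.1,.1,.1])
    print(s.x[:2].round(4),np.degrees(s.x[2]).round(2),"res",s.fun.round(1))
    for y in(.105,.035,-.035,-.105): print("  ",y,T(s.x,(0,y)).round(4))
fit([(169,378),(624,324),(635,431),(180,486)],.035,.15,.008)
fit([(46,72),(482,41),(490,152),(55,183)],.037,.143,.013)
for n,P,z in(("dome",(233,430),.045),("ring",(347,411),.044),("slim",(459,402),.066),("stem",(570,392),.060)):
    print(n,back(c,*px([P])[0],z).round(4))
for P in((240,424),(348,411),(457,399),(562,387)): print("dish",back(c,*px([P])[0],.016).round(4))
E
python3 m2.py
```

```text
[ 0.4573 -0.0653] 7.23 res [-0.   0.1 -0.4  0.3  0.2 -0.2  0.2 -0.2]
   0.105 [0.4441 0.0389]
   0.035 [ 0.4529 -0.0306]
   -0.035 [ 0.4617 -0.1   ]
   -0.105 [ 0.4705 -0.1694]
[0.6481 0.0245] 4.96 res [ 0.  -0.3  0.1 -0.1  0.4  0.  -0.5  0.3]
   0.105 [0.639  0.1291]
   0.035 [0.645  0.0594]
   -0.035 [ 0.6511 -0.0104]
   -0.105 [ 0.6571 -0.0801]
dome [0.4445 0.0401 0.045 ]
ring [ 0.4566 -0.0301  0.044 ]
slim [ 0.4649 -0.0983  0.066 ]
stem [ 0.4709 -0.1662  0.06  ]
dish [0.4447 0.0401 0.016 ]
dish [ 0.4536 -0.0295  0.016 ]
dish [ 0.4619 -0.1     0.016 ]
dish [ 0.4703 -0.1684  0.016 ]
```

```bash
cat > go.py <<'E'
import sys; from h import *
def go(x,y,z,yaw):
    o=bot.get_obs(); A=R.from_euler('xyz',o["tcp_rot"],degrees=True)
    t=A.inv().apply(np.array([x,y,z])-o["ee_pos"])*1000
    print("shift",t.round(1),"turn",(A.inv()*R.from_euler('xyz',[-90,0,yaw],degrees=True)).as_rotvec().round(3),"t",round(o["time"],1),"F",np.round(o["wrist_force"],1),"q",np.round(o["q"]),"open",round(o["opening"],4))
if __name__=="__main__": go(*map(float,sys.argv[1:5]))
E
python3 go.py .471 -.167 .16 7
```

```text
shift [-200.9   71.3  357.5] turn [ 0.   -1.26  0.  ] t 0.9 F [-0.6  0.4  0.1] q [-65.   5.  10.  95.  -0.  90.] open 0.0855
```

```bash
python3 -m inch '[[[-201,71,357],[0,-1.26,0],85],[[-201,71,357],[0,-1.26,0],85],[[-201,71,357],[0,-1.26,0],85],[[-201,71,357],[0,-1.26,0],85],[[-201,71,357],[0,-1.26,0],85],[[-201,71,357],[0,-1.26,0],85],[[-201,71,357],[0,-1.26,0],85],[[-201,71,357],[0,-1.26,0],85],[[-201,71,357],[0,-1.26,0],85],[[-201,71,357],[0,-1.26,0],85],[[-201,71,357],[0,-1.26,0],85],[[-201,71,357],[0,-1.26,0],85],[[-201,71,357],[0,-1.26,0],85]]' 30
python3 go.py .471 -.167 .045 7
python3 - <<'E'
from h import *
c=bot.camera("wrist"); f=c["frame"]
for n,p in dict(dome=(.4445,.0401,.056),ring=(.455,-.030,.044),slim=(.4645,-.099,.066),stem=(.471,-.167,.06)).items():
    u=proj(c,p); print(n,u.round(0)); cv2.circle(f,tuple(np.round(u).astype(int)),2,(0,255,255),-1)
save(c,'w1.png')
E
```

```text
time: 2.2
ee_pos: [0.4701, -0.1681, 0.1606]
tcp_rot: [-90.0, -0.0, 6.8]
wrist_force: [0.0, 0.5, -0.9]
opening: 0.085
shift [  1.  115.6   1. ] turn [ 0.    -0.003  0.   ] t 2.2 F [ 0.   0.5 -0.9] q [-20.  -3.  -6.  87.  -0.  63.] open 0.085
dome [ 256. -137.]
ring [259.  -0.]
slim [261. 102.]
stem [258. 191.]
```

View pics/w1.png

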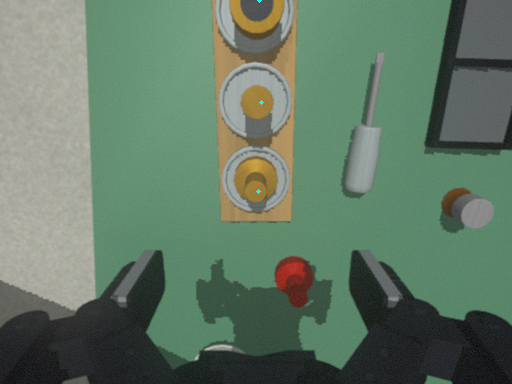

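Wrist view: predicted points lie on the dies (stem ~(256,191), slim (257,102)); the red look-alike is at (295,275), clear of the fingers. Descending on the stem.

```bash
python3 -m inch '[[[0,45,1],[0,0,0],60],[[0,85,1],[0,0,0],50],[[0,110,1],[0,0,0],50],[[0,125,1],[0,0,0],50],[[0,125,1],[0,0,0],50],[[0,125,1],[0,0,0],10],[[0,125,1],[0,0,0],10],[[0,125,1],[0,0,0],10],[[0,125,1],[0,0,0],10],[[0,125,1],[0,0,0],10],[[0,125,1],[0,0,0],10],[[0,125,1],[0,0,0],10],[[0,125,1],[0,0,0],10]]' 45; python3 go.py .470 -.167 .035 7
```

```text
time: 3.55
ee_pos: [0.4709, -0.1675, 0.0373]
tcp_rot: [-90.1, -0.2, 6.9]
wrist_force: [-2.3, -0.3, 7.2]
opening: 0.016
shift [-0.8  2.3  0.6] turn [ 0.002 -0.002  0.003] t 3.5 F [-2.3 -0.3  7.2] q [-20.  -1. -18.  73.  -0.  64.] open 0.016
```

```bash
python3 -m inch '[[[0,-15,0],[0,0,0],10],[[0,-45,0],[0,0,0],10],[[0,-75,0],[0,0,0],10],[[0,-75,0],[0,0,0],10],[[0,-75,0],[0,0,0],10]]'; python3 go.py .639 .129 .112 5
python3 - <<'E'
from h import *
c=bot.camera("wrist"); save(c,'w2.png')
E
```

```text
time: 4.05
ee_pos: [0.4711, -0.1675, 0.1126]
tcp_rot: [-90.1, -0.2, 6.9]
wrist_force: [0.3, 0.3, -2.7]
opening: 0.0158
shift [202.1   0.8 274.3] turn [0.002 0.032 0.004] t 4.0 F [ 0.3  0.3 -2.7] q [-20.  -3. -11.  82.  -0.  64.] open 0.0158
```

View pics/w2.png

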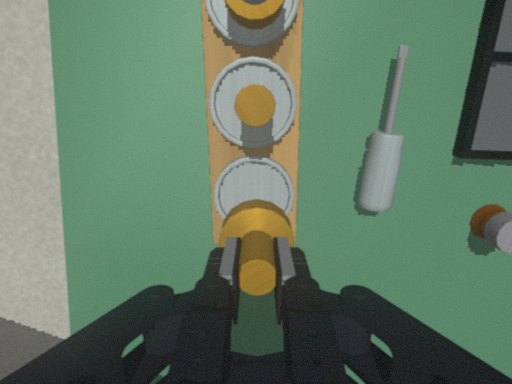

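The stem is held upright and its dish is empty. Carrying it to the leftmost pocket.

```bash
python3 -m inch '[[[30,0,40],[0,0.005,0],10],[[60,0,80],[0,0.01,0],10],[[88,0,120],[0,0.015,0],10],[[116,0,160],[0,0.02,0],10],[[145,0,200],[0,0.025,0],10],[[174,0,240],[0,0.03,0],10],[[195,0,265],[0,0.03,0],10],[[202,0,274],[0,0.03,0],10],[[202,0,274],[0,0.03,0],10],[[202,0,274],[0,0.03,0],10],[[202,0,274],[0,0.03,0],10]]'; python3 go.py .639 .129 .034 5
python3 - <<'E'
from h import *
c=bot.camera("wrist"); save(c,'w3.png')
E
```

```text
time: 5.2
ee_pos: [0.6377, 0.1275, 0.1114]
tcp_rot: [-90.1, -0.1, 5.1]
wrist_force: [0.1, 0.3, -2.0]
opening: 0.0159
shift [ 1.3 77.4  1.5] turn [0.002 0.001 0.002] t 5.2 F [ 0.1  0.3 -2. ] q [11. 18. 12. 84. -0. 96.] open 0.0159
```

View pics/w3.png

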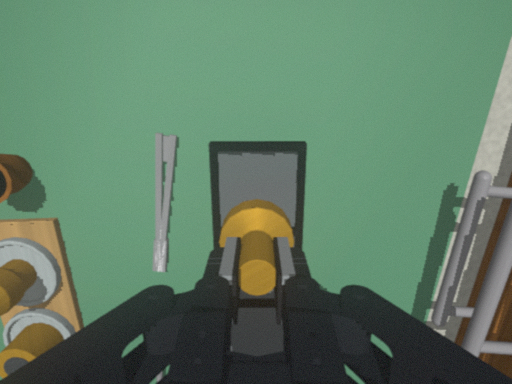

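Over the leftmost pocket, aligned with the rims and well clear of the box handles at the right. Lowering.

```bash
python3 -m inch '[[[1,30,1],[0,0,0],10],[[1,55,1],[0,0,0],10],[[1,68,1],[0,0,0],10],[[1,74,1],[0,0,0],10],[[1,77,1],[0,0,0],10],[[1,78,1],[0,0,0],10],[[1,78,1],[0,0,0],10]]'; python3 go.py .639 .129 .033 5
```

```text
time: 5.95
ee_pos: [0.6395, 0.1285, 0.0348]
tcp_rot: [-90.1, -0.2, 5.1]
wrist_force: [-0.3, 0.9, -1.8]
opening: 0.0156
shift [-0.4  1.8  0.5] turn [0.001 0.001 0.003] t 6.0 F [-0.3  0.9 -1.8] q [11. 19.  5. 76. -0. 96.] open 0.0156
```

```bash
python3 -m inch '[[[0,1,0],[0,0,0],10],[[0,1,0],[0,0,0],10],[[0,2,0],[0,0,0],10],[[0,2,0],[0,0,0],10]]'
```

```text
time: 6.35
ee_pos: [0.6397, 0.1286, 0.0334]
tcp_rot: [-90.1, -0.2, 5.1]
wrist_force: [-1.9, -0.1, 1.6]
opening: 0.0157
```

In contact with the floor; release and rise.

```bash
python3 -m inch '[[[0,0,0],[0,0,0],40],[[0,0,0],[0,0,0],40],[[0,0,0],[0,0,0],40],[[0,0,0],[0,0,0],40],[[0,-20,0],[0,0,0],40],[[0,-60,0],[0,0,0],50],[[0,-90,0],[0,0,0],50],[[0,-90,0],[0,0,0],50],[[0,-90,0],[0,0,0],50]]'; python3 go.py .4625 -.099 .122 7
```

```text
time: 7.25
ee_pos: [0.6397, 0.1288, 0.124]
tcp_rot: [-90.1, -0.3, 5.1]
wrist_force: [-0.3, -0.1, -1.1]
opening: 0.0499
shift [-196.6    1.1 -211.3] turn [ 0.001 -0.034  0.006] t 7.2 F [-0.3 -0.1 -1.1] q [11. 18. 13. 85. -0. 96.] open 0.0499
```

```bash
python3 -m inch '[[[-33,0,-35],[0,-0.03,0],50],[[-66,0,-70],[0,-0.03,0],50],[[-99,0,-105],[0,-0.03,0],50],[[-131,0,-140],[0,-0.03,0],50],[[-163,0,-175],[0,-0.03,0],50],[[-188,0,-202],[0,-0.03,0],50],[[-197,0,-211],[0,-0.03,0],50],[[-197,0,-211],[0,-0.03,0],50],[[-197,0,-211],[0,-0.03,0],50]]'; python3 go.py .4625 -.099 .032 7
python3 - <<'E'
from h import *
c=bot.camera("wrist"); f=c["frame"]
for p in((.4625,-.099,.066),(.455,-.03,.044),(.4445,.0401,.056)): 
    u=proj(c,p); print(u.round()); cv2.circle(f,tuple(np.round(u).astype(int)),2,(0,255,255),-1)
save(c,'w4.png')
E
```

```text
time: 8.15
ee_pos: [0.4623, -0.0983, 0.1224]
tcp_rot: [-90.0, -0.3, 6.8]
wrist_force: [0.9, -0.1, -0.0]
opening: 0.0497
shift [-0.3 90.4 -0.6] turn [ 0.001 -0.004  0.005] t 8.2 F [ 0.9 -0.1 -0. ] q [-12.  -7. -13.  83.   0.  71.] open 0.0497
[257. 213.]
[258. 104.]
[254. -26.]
```

View pics/w4.png

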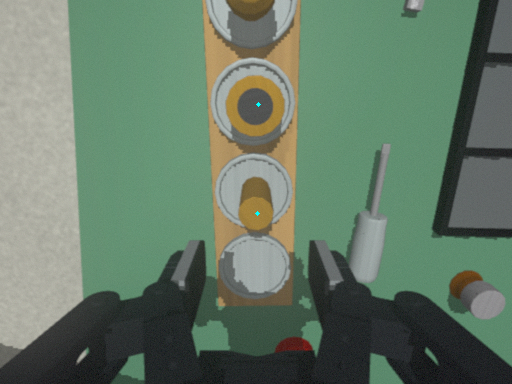

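The dot sits on the slim die's top (257,213); the ring is at (255,106). Grip the slim die and lift.

```bash
python3 -m inch '[[[0,40,0],[0,0,0],50],[[0,75,0],[0,0,0],50],[[0,90,0],[0,0,0],50],[[0,90,0],[0,0,0],50],[[0,90,0],[0,0,0],15],[[0,90,0],[0,0,0],15],[[0,90,0],[0,0,0],15],[[0,90,0],[0,0,0],15],[[0,90,0],[0,0,0],15],[[0,90,0],[0,0,0],15],[[0,90,0],[0,0,0],15]]'; python3 -m inch '[[[0,-15,0],[0,0,0],15],[[0,-45,0],[0,0,0],15],[[0,-75,0],[0,0,0],15],[[0,-75,0],[0,0,0],15],[[0,-75,0],[0,0,0],15]]'; python3 go.py .645 .0594 .112 5
```

```text
time: 9.3
ee_pos: [0.464, -0.098, 0.034]
tcp_rot: [-90.1, -0.4, 6.8]
wrist_force: [-1.2, 1.8, 6.4]
opening: 0.0219
time: 9.8
ee_pos: [0.4639, -0.0981, 0.1095]
tcp_rot: [-90.1, -0.5, 6.8]
wrist_force: [-0.3, 0.3, -2.5]
opening: 0.0224
shift [198.5  -0.9 134.9] turn [0.001 0.032 0.009] t 9.8 F [-0.3  0.3 -2.5] q [-12.  -7. -15.  81.   0.  71.] open 0.0224
```

```bash
python3 -m inch '[[[36,0,25],[0,0.01,0.009],15],[[72,0,50],[0,0.02,0.009],15],[[108,0,74],[0,0.03,0.009],15],[[144,0,98],[0,0.03,0.009],15],[[176,0,120],[0,0.03,0.009],15],[[193,0,131],[0,0.03,0.009],15],[[198,0,135],[0,0.03,0.009],15],[[199,0,135],[0,0.03,0.009],15],[[199,0,135],[0,0.03,0.009],15]]'; python3 go.py .645 .0594 .030 5
python3 - <<'E'
from h import *
c=bot.camera("wrist"); save(c,'w5.png')
E
```

```text
time: 10.7
ee_pos: [0.6447, 0.0588, 0.1105]
tcp_rot: [-90.1, 0.1, 5.1]
wrist_force: [-0.5, 0.3, -2.2]
opening: 0.0216
shift [ 0.5 80.5  0.7] turn [ 0.002  0.001 -0.001] t 10.7 F [-0.5  0.3 -2.2] q [ 5. 18. 12. 84. -0. 90.] open 0.0216
```

View pics/w5.png

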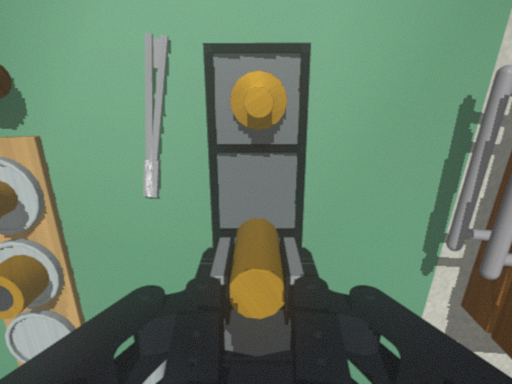

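The stem stands upright in the leftmost pocket (258,100); the slim die hangs straight above the second pocket. Lower, touch down, release and rise.

```bash
python3 -m inch '[[[0,35,0],[0,0,0],15],[[0,60,0],[0,0,0],15],[[0,72,0],[0,0,0],15],[[0,77,0],[0,0,0],15],[[0,79,0],[0,0,0],15],[[0,80,0],[0,0,0],15],[[0,81,0],[0,0,0],15],[[0,81,0],[0,0,0],15]]'
```

```text
time: 11.55
ee_pos: [0.645, 0.0586, 0.0306]
tcp_rot: [-90.1, -0.0, 5.0]
wrist_force: [0.1, 1.0, -1.0]
opening: 0.0221
```

```bash
python3 -m inch '[[[0,1,0],[0,0,0],15],[[0,1.5,0],[0,0,0],15],[[0,1.5,0],[0,0,0],15]]'; python3 -m inch '[[[0,0,0],[0,0,0],45],[[0,0,0],[0,0,0],45],[[0,0,0],[0,0,0],45],[[0,0,0],[0,0,0],45],[[0,-20,0],[0,0,0],60],[[0,-60,0],[0,0,0],65],[[0,-90,0],[0,0,0],70],[[0,-90,0],[0,0,0],70],[[0,-90,0],[0,0,0],70]]'; python3 go.py .454 -.03 .12 7
```

```text
time: 11.85
ee_pos: [0.6454, 0.0587, 0.03]
tcp_rot: [-90.1, -0.1, 5.1]
wrist_force: [-2.2, 0.6, 4.5]
opening: 0.0224
time: 12.75
ee_pos: [0.6456, 0.0588, 0.1205]
tcp_rot: [-90.1, -0.2, 5.1]
wrist_force: [0.9, -0.1, -0.4]
opening: 0.0703
shift [-198.7   -0.   -71.6] turn [ 0.002 -0.034  0.003] t 12.8 F [ 0.9 -0.1 -0.4] q [ 5. 18. 12. 85. -0. 90.] open 0.0703
```

```bash
python3 -m inch '[[[-44,0,-16],[0,-0.03,0],70],[[-88,0,-32],[0,-0.03,0],70],[[-132,0,-48],[0,-0.03,0],70],[[-170,0,-61],[0,-0.03,0],70],[[-192,0,-69],[0,-0.03,0],70],[[-199,0,-71],[0,-0.03,0],70],[[-199,0,-71],[0,-0.03,0],70],[[-199,0,-71],[0,-0.03,0],70]]'; python3 go.py .454 -.03 .020 7
python3 - <<'E'
from h import *
c=bot.camera("wrist"); f=c["frame"]
for p in((.454,-.03,.044),(.4445,.0401,.056)): 
    u=proj(c,p); print(u.round()); cv2.circle(f,tuple(np.round(u).astype(int)),2,(0,255,255),-1)
save(c,'w6.png')
E
```

```text
time: 13.55
ee_pos: [0.4543, -0.0291, 0.1195]
tcp_rot: [-90.1, -0.2, 6.8]
wrist_force: [-0.1, -0.1, 0.5]
opening: 0.0699
shift [-0.7 99.5 -0.7] turn [ 0.001 -0.004  0.003] t 13.6 F [-0.1 -0.1  0.5] q [ -4.  -9. -16.  83.  -0.  80.] open 0.0699
[256. 204.]
[254. 103.]
```

View pics/w6.png

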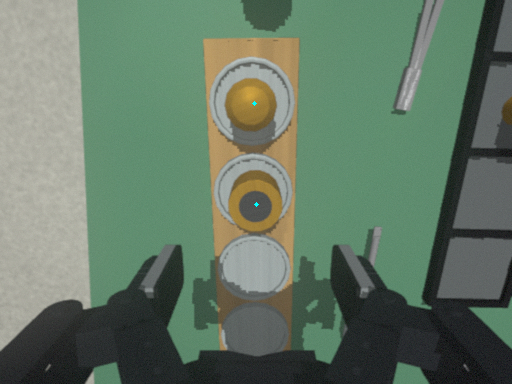

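The ring's top is at (256,205), on the dot; the dome is at (251,104), about 2 mm nearer the robot than assumed. Grip the ring.

```bash
python3 -m inch '[[[0,40,-0.5],[0,0,0],70],[[0,75,-0.5],[0,0,0],70],[[0,92,-0.5],[0,0,0],70],[[0,98,-0.5],[0,0,0],70],[[0,98,-0.5],[0,0,0],30],[[0,98,-0.5],[0,0,0],30],[[0,98,-0.5],[0,0,0],30],[[0,98,-0.5],[0,0,0],30],[[0,98,-0.5],[0,0,0],30],[[0,98,-0.5],[0,0,0],30],[[0,98,-0.5],[0,0,0],30]]' 55; python3 -m inch '[[[0,-15,0],[0,0,0],30],[[0,-45,0],[0,0,0],30],[[0,-80,0],[0,0,0],30],[[0,-80,0],[0,0,0],30],[[0,-80,0],[0,0,0],30]]'; python3 go.py .6511 -.0104 .1 5
```

```text
time: 14.7
ee_pos: [0.4557, -0.0296, 0.0229]
tcp_rot: [-90.1, -0.3, 6.8]
wrist_force: [-0.2, 1.1, 6.3]
opening: 0.0378
time: 15.2
ee_pos: [0.4557, -0.0296, 0.1033]
tcp_rot: [-90.1, -0.4, 6.8]
wrist_force: [-0.6, -0.3, -4.5]
opening: 0.0375
shift [196.2   4.6  -4. ] turn [0.002 0.031 0.007] t 15.2 F [-0.6 -0.3 -4.5] q [ -4.  -9. -18.  81.  -0.  80.] open 0.0375
```

```bash
python3 -m inch '[[[45,0,-1],[0,0.01,0.007],30],[[90,0,-2],[0,0.02,0.007],30],[[135,0,-3],[0,0.03,0.007],30],[[172,0,-4],[0,0.03,0.007],30],[[191,0,-4],[0,0.03,0.007],30],[[196,0,-4],[0,0.03,0.007],30],[[196,0,-4],[0,0.03,0.007],30],[[196,0,-4],[0,0.03,0.007],30]]'; python3 go.py .6511 -.0104 .019 5
python3 - <<'E'
from h import *
c=bot.camera("wrist"); save(c,'w7.png')
E
```

```text
time: 16.0
ee_pos: [0.6496, -0.0105, 0.1039]
tcp_rot: [-90.1, 0.1, 5.1]
wrist_force: [-1.0, 0.2, -4.3]
opening: 0.0378
shift [ 1.7 84.9  0.1] turn [ 0.002  0.001 -0.002] t 16.0 F [-1.   0.2 -4.3] q [-1. 18. 11. 83. -0. 84.] open 0.0378
```

View pics/w7.png

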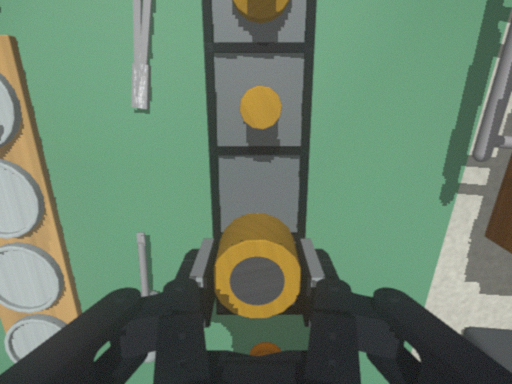

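The slim die stands in the second pocket (260,107); the ring is held level over the third. Lowering.

```bash
python3 -m inch '[[[1,35,0],[0,0,0],30],[[1,62,0],[0,0,0],30],[[1,76,0],[0,0,0],30],[[1,81,0],[0,0,0],30],[[1,83,0],[0,0,0],30],[[1,84,0],[0,0,0],30],[[1,85,0],[0,0,0],30],[[1,85,0],[0,0,0],30]]'
```

```text
time: 16.85
ee_pos: [0.651, -0.0106, 0.0202]
tcp_rot: [-90.1, 0.0, 5.1]
wrist_force: [-0.2, -0.2, -3.9]
opening: 0.0374
```

```bash
python3 -m inch '[[[0,1,0],[0,0,0],30],[[0,2,0],[0,0,0],30],[[0,2,0],[0,0,0],30],[[0,2,0],[0,0,0],30]]'
```

```text
time: 17.25
ee_pos: [0.6514, -0.0106, 0.019]
tcp_rot: [-90.1, -0.0, 5.1]
wrist_force: [-1.6, 0.4, 4.0]
opening: 0.0373
```

```bash
python3 -m inch '[[[0,0,0],[0,0,0],60],[[0,0,0],[0,0,0],60],[[0,0,0],[0,0,0],60],[[0,0,0],[0,0,0],60],[[0,-20,0],[0,0,0],65],[[0,-60,0],[0,0,0],70],[[0,-100,0],[0,0,0],70],[[0,-100,0],[0,0,0],70],[[0,-100,0],[0,0,0],70]]'; python3 go.py .443 .040 .12 7
```

```text
time: 18.15
ee_pos: [0.652, -0.0104, 0.1201]
tcp_rot: [-90.1, -0.2, 5.1]
wrist_force: [-0.5, -0.1, -0.8]
opening: 0.07
shift [-203.7   -0.7   68.7] turn [ 0.002 -0.034  0.003] t 18.1 F [-0.5 -0.1 -0.8] q [-1. 18. 13. 85. -0. 84.] open 0.07
```

```bash
python3 -m inch '[[[-44,0,15],[0,-0.03,0],70],[[-88,0,30],[0,-0.03,0],70],[[-132,0,44],[0,-0.03,0],70],[[-172,0,58],[0,-0.03,0],70],[[-196,0,66],[0,-0.03,0],70],[[-204,0,69],[0,-0.03,0],70],[[-204,0,69],[0,-0.03,0],70],[[-204,0,69],[0,-0.03,0],70]]'; python3 go.py .443 .040 .020 7
python3 - <<'E'
from h import *
c=bot.camera("wrist"); f=c["frame"]
u=proj(c,(.443,.0401,.056)); print(u.round()); cv2.circle(f,tuple(np.round(u).astype(int)),2,(0,255,255),-1)
save(c,'w8.png')
E
```

```text
time: 18.95
ee_pos: [0.4435, 0.0402, 0.1189]
tcp_rot: [-90.1, -0.2, 6.8]
wrist_force: [-0.2, -0.3, -0.3]
opening: 0.0702
shift [-0.8 98.9  0.1] turn [ 0.002 -0.004  0.003] t 18.9 F [-0.2 -0.3 -0.3] q [  5. -10. -17.  83.  -0.  88.] open 0.0702
[256. 209.]
```

View pics/w8.png

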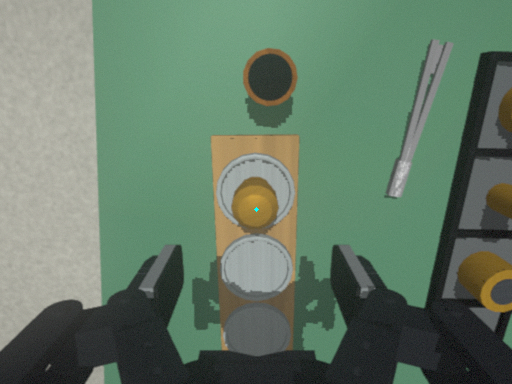

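The dome's head is at (255,207), nearly on the dot. Grip it.

```bash
python3 -m inch '[[[-1,40,0.5],[0,0,0],70],[[-1,75,0.5],[0,0,0],70],[[-1,92,0.5],[0,0,0],70],[[-1,98,0.5],[0,0,0],70],[[-1,98,0.5],[0,0,0],25],[[-1,98,0.5],[0,0,0],25],[[-1,98,0.5],[0,0,0],25],[[-1,98,0.5],[0,0,0],25],[[-1,98,0.5],[0,0,0],25],[[-1,98,0.5],[0,0,0],25],[[-1,98,0.5],[0,0,0],25],[[-1,98,0.5],[0,0,0],25]]' 50; python3 -m inch '[[[0,-15,0],[0,0,0],25],[[0,-45,0],[0,0,0],25],[[0,-80,0],[0,0,0],25],[[0,-80,0],[0,0,0],25],[[0,-80,0],[0,0,0],25]]'; python3 go.py .6571 -.0801 .1 5
```

```text
time: 20.2
ee_pos: [0.4438, 0.0403, 0.0223]
tcp_rot: [-90.2, -0.3, 6.8]
wrist_force: [-0.5, -1.6, 6.3]
opening: 0.0319
time: 20.7
ee_pos: [0.4438, 0.0405, 0.1028]
tcp_rot: [-90.2, -0.4, 6.8]
wrist_force: [0.6, 0.0, -2.4]
opening: 0.0318
shift [ 197.6    4.5 -144.9] turn [0.003 0.031 0.007] t 20.7 F [ 0.6  0.  -2.4] q [  5. -10. -19.  81.  -0.  89.] open 0.0318
```

```bash
python3 -m inch '[[[38,0,-28],[0,0.01,0.007],25],[[76,0,-56],[0,0.02,0.007],25],[[114,0,-84],[0,0.03,0.007],25],[[150,0,-110],[0,0.03,0.007],25],[[180,0,-132],[0,0.03,0.007],25],[[195,0,-143],[0,0.03,0.007],25],[[199,0,-145],[0,0.03,0.007],25],[[199,0,-145],[0,0.03,0.007],25],[[199,0,-145],[0,0.03,0.007],25]]'; python3 go.py .6571 -.0801 .0185 5
python3 - <<'E'
from h import *
c=bot.camera("wrist"); save(c,'w9.png')
E
```

```text
time: 21.6
ee_pos: [0.6575, -0.0794, 0.1039]
tcp_rot: [-90.1, 0.1, 5.1]
wrist_force: [0.0, -0.7, -1.3]
opening: 0.0323
shift [-0.3 85.4 -0.5] turn [ 0.002  0.001 -0.001] t 21.6 F [ 0.  -0.7 -1.3] q [-7. 20. 14. 84. -0. 78.] open 0.0323
```

View pics/w9.png

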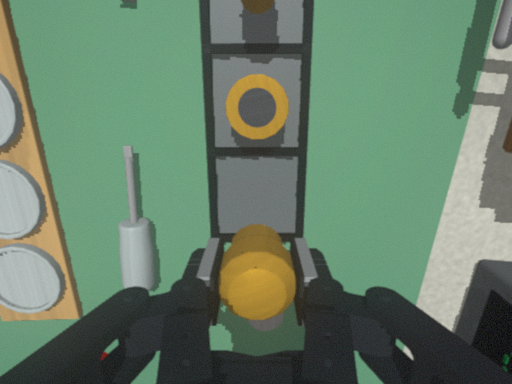

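The ring is flat in the third pocket (257,107); the dome is held over the rightmost pocket. Lowering.

```bash
python3 -m inch '[[[0,35,0],[0,0,0],25],[[0,62,0],[0,0,0],25],[[0,76,0],[0,0,0],25],[[0,81,0],[0,0,0],25],[[0,83,0],[0,0,0],25],[[0,84,0],[0,0,0],25],[[0,85,0],[0,0,0],25],[[0,86,0],[0,0,0],25],[[0,86,0],[0,0,0],25]]'
```

```text
time: 22.55
ee_pos: [0.6577, -0.0796, 0.0187]
tcp_rot: [-90.1, 0.0, 5.1]
wrist_force: [-0.7, 0.2, -1.8]
opening: 0.0322
```

```bash
python3 -m inch '[[[0,1,0],[0,0,0],25],[[0,2,0],[0,0,0],25],[[0,2,0],[0,0,0],25]]'
```

```text
time: 22.85
ee_pos: [0.6579, -0.0796, 0.0184]
tcp_rot: [-90.2, -0.0, 5.1]
wrist_force: [-5.2, -0.7, 7.9]
opening: 0.0322
```

Touchdown. Release, rise, then back off towards the robot to clear the cameras.

```bash
python3 -m inch '[[[0,-0.5,0],[0,0,0],55],[[0,-0.5,0],[0,0,0],55],[[0,-0.5,0],[0,0,0],55],[[0,-0.5,0],[0,0,0],55],[[0,-20,0],[0,0,0],60],[[0,-60,0],[0,0,0],60],[[0,-110,0],[0,0,0],60],[[0,-150,0],[0,0,0],60],[[-50,-150,0],[0,0,0],60],[[-100,-150,0],[0,0,0],60],[[-150,-150,0],[0,0,0],60],[[-200,-150,0],[0,0,0],60],[[-250,-150,0],[0,0,0],60],[[-250,-150,0],[0,0,0],60],[[-250,-150,0],[0,0,0],60]]'
python3 - <<'E'
from h import *
a=bot.camera("top"); b=bot.camera("scene")
A=cv2.resize(a["frame"][100:185,120:300],(720,340),interpolation=cv2.INTER_CUBIC)
B=cv2.resize(b["frame"][170:300,210:430],(440,260),interpolation=cv2.INTER_CUBIC)
B=cv2.copyMakeBorder(B,0,0,0,280,cv2.BORDER_CONSTANT); save(a,'fin.png',np.vstack([A,B]))
E
```

```text
time: 24.35
ee_pos: [0.4084, -0.1016, 0.1689]
tcp_rot: [-90.2, -0.2, 5.0]
wrist_force: [-0.5, 0.8, -0.5]
opening: 0.0597
```

View pics/fin.png

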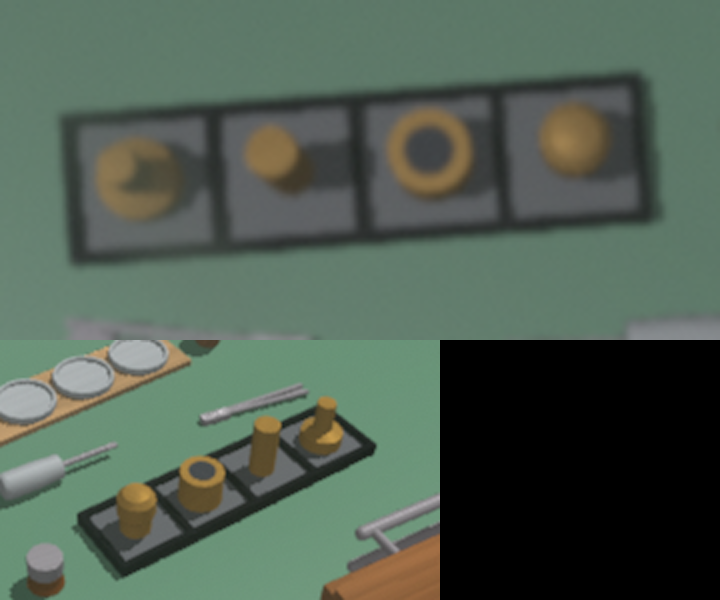

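Top crop, left to right: stem (138,178), slim (272,152), ring (430,150), dome (573,138). There is one die per pocket, all upright in the scene view too, and the visible dishes are empty.

```bash
python3 -c "from workcell import bot; print(bot.job_done())"
```

```text
the job is handed in; nothing more can be done
None
```

All four brass dies are in the tray in reverse order and the job is handed in. The board read dome, ring, slim, stem from the robot's left. The tray now reads stem, slim, ring, dome.

- **Final pictures:** the top and scene views at about 24 s (limit 93 s) show one die per pocket, each looking upright, with the gripper clear of everything. The red look-alike and the pots beside the board were not handled.
- **Forces:** the highest wrist force I read was about 9 N, when setting down the dome. I read it only at the end of each move.
- **Failed or disagreed:** my first colour threshold for the rack outlines failed. I fitted the racks to corners read from the picture instead, and that agreed with the dish positions to about 1 mm. The gripper reported the die diameters about 2 mm too small throughout, but every lift held.

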